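Drop the used tube into the yellow lever bin

TASK

A used sample tube is waiting in the chute of the yellow lever bin, held back by the lid. With the fingers, press the yellow bin's paddle all the way down so that the lid lifts and the tube rolls in, keep it pressed until the tube has dropped inside, then let the paddle up slowly so that the lid eases fully shut without slamming. Work the lid only by its paddle; do not touch the tube or the lids, do not open the grey bin, and leave the flask, tape, mug and pen tin where they stand.

Things in the scene. Friction and masses are not known exactly. Their poses are not given: they have to be found in the camera images.
- yellow_bin: Yellow desk bin with a darker lid, fixed to the desk; 150 (x) x 130 (y) x 140 mm high, walls 4 mm. Origin: centre of its underside. -x is its front, where the paddle sticks out; turned up to 0.25 rad from facing the robot. A 104 mm wide aluminium chute at rim height slopes 15 degrees down to the bin from its left (+y), 100 mm long. Steel lever rod along its right side.
- yellow_paddle_top (a point): Centre of the top face of the yellow bin's black paddle, 163 mm in front of the bin's centre, 88 mm before its front wall. At rest it is 110 mm above the desk, the plate tilted 0.11 rad (front edge higher). Pressed, it goes down nearly vertically by 40 mm to a firm stop, then tilted 0.11 rad the other way.
- yellow_lid (a joint): Angle of the yellow lid: 0 shut, 1.15 rad wide open; always 5.2 times the lever angle. Let go from open, the lid drops and lands at about 5 rad/s; anything over 3 rad/s in the last 0.4 rad is a slam. The paddle rising at 20 mm/s lets it down at 0.6 rad/s; a paddle rising at about 100 mm/s or more (peak) slams it.
- tube: Used sample tube, pale with a white band and a red cap, 26 mm diameter, 80 mm long, about 30 g. Lies in the yellow bin's chute along the bin's x axis, against the lid's left side. Origin at its centre, about 157 mm above the desk at the start; its x axis runs along the tube and it rolls about it. It rolls in by itself once the lid is up.
- grey_bin: Grey desk bin of exactly the same build with an empty chute; stands on the other side (which is left or right varies). Origin: centre of its underside, front to -x.
- grey_paddle_top (a point): Centre of the top face of the grey bin's paddle (same build as the yellow one).
- grey_lid (a joint): Angle of the grey lid, 0 shut.
- flask: Clear jar-shaped flask with a blue cap, 62 mm diameter, 170 mm high, standing between the two paddles. Origin: centre of its underside.
- tape: Roll of white tape lying flat, 64 mm diameter, 20 mm high. Origin: centre of its underside.
- mug: Blue mug, 80 mm diameter, 95 mm high, handle to its +y. Origin: centre of its underside.
- pen_tin: Empty open white pen tin, 80 x 80 x 100 mm. Origin: centre of its underside.
- yellow_lever: The yellow bin's lever with its paddle: a plate 52 mm (bin's x) x 70 mm (y) x 10 mm thick. Origin on the lever's pivot axis, 20 mm behind the bin's centre, 80 mm above the desk, 185 mm from the paddle. Turns 0.22 rad from rest (paddle up) to all the way down. Pressing takes about 2 to 4 N throughout, a little more at speed; it springs back up when let go.
- yellow_lid_edge (a point): Middle of the front edge of the yellow lid, a shallow box 150 x 130 x 32 mm with its top 174 mm above the desk when shut. The edge is 148 mm from the hinge line, which lies at the bin's rear (+x) rim, 142 mm above the desk. The lid swings up and back, away from the paddle.
- grey_lid_edge (a point): Middle of the front edge of the grey lid (same build as the yellow one).
There are look-alikes about, which are no part of the job. There is more than one size of the tube; the job needs the smallest.

How it is judged:
On the way:
1. the paddle is held pressed by the fingers, the lid wide open (over 0.95 rad), and the tube has dropped inside the yellow bin (value of joint yellow_lid above 0.95 rad and contact force between the fingers and yellow_lever above 0.5 N and x of tube in the frame of yellow_bin between -0.075 and 0.075 m and y of tube in the frame of yellow_bin between -0.065 and 0.065 m and z of tube in the frame of yellow_bin below 0.12 m), for 0.2 s.
At the end, for the whole second after the job is handed in: The tube lies at rest inside the yellow bin (its centre under 120 mm above the desk), both lids are shut (under 0.05 rad), and flask, tape, mug and pen tin are within 20 mm of where they stood (value of joint each of yellow_lid, grey_lid below 0.05 rad and x of tube in the frame of yellow_bin between -0.075 and 0.075 m and y of tube in the frame of yellow_bin between -0.065 and 0.065 m and z of tube in the frame of yellow_bin below 0.12 m and linear speed of tube below 0.03 m/s and distance of each of flask, tape, mug, pen_tin from where it was at the start of the episode below 0.02 m); the robot touches nothing.
It fails at once if the yellow lid slams: it falls faster than 3 rad/s within 0.4 rad of shut (value of joint yellow_lid below 0.4 rad and velocity of joint yellow_lid below -3 rad/s).
It fails at once if the robot touches a lid (contact force between any of the fingers, the arm and yellow_lid above 1 N or contact force between any of the fingers, the arm and grey_lid above 1 N).
It fails at once if the robot touches the tube (contact force between any of the fingers, the arm and tube above 0.3 N).
It fails at once if the grey bin is opened (value of joint grey_lid above 0.15 rad).
It fails at once if a bystander is moved, lifted or knocked over (distance of any of flask, tape, mug, pen_tin from where it was at the start of the episode above 0.02 m or angle between any of flask, mug, pen_tin's own z axis and vertical above 0.5 rad).
It also fails if it takes over 38 s, if anything falls off the work surface, if the arm or the gripper's body presses on something with over 40 N, if the wrist force passes 120 N, or if a joint passes its speed limit or range.

ROBOT

A 6-joint arm with a two-finger parallel gripper is mounted at the origin on the work surface. World frame = base frame: x ahead of the robot, y to its left, z up, the work surface at z = 0. Lengths are in m, angles in rad, forces in N, time in s.
With the tool pointing down it reaches from about 0.3 to 0.75 m from the base axis. Payload 8.5 kg.
Tool frame: the origin (TCP) lies at the very end of the fingers, on their centre line; the grasp point (between the pads) lies 19 mm behind it (ctrl.pinch_z is the distance from the TCP to the grasp point, in m); z points along the fingers, y is the line along which they close (so a half turn about z gives the same grasp; the last joint's range is limited). The gripper opens to 88 mm and grips with 3 to 60 N. Pads are 18 mm wide; open, the fingers measure 123 mm over their backs; the gripper's body (75 mm by 187 mm) begins 45 mm behind the grasp point.
Start: joints at [-1.542, 0.381, 1.297, -0, 1.464, -0.215], TCP at [0.133, -0.534, 0.239] pointing down, gripper open.
Joint ranges: [-3.11, 3.11], [-0.89, 2.33], [0.22, 2.48], [-1.42, 4.56], [0.17, 2.85], [-2.88, 2.88]. Speed limits (rad/s): [2.39, 2.39, 3.14, 3.14, 3.14, 3.14].

INTERFACE

Orientations are given as a unit quaternion [x, y, z, w].
In Python, from workcell import ctrl gives the robot as it stands.
- The arm moves only by the tool carry_out, never from a script. Its argument "steps" is a list of rows, each an object with "travel": the shift along the tool's x, y, z as a fraction of full scale, a list of three; "turn": the turn about the tool's z as a fraction of full scale; "jaw": the finger opening in mm, from 0 to 88.1. In form: [{"travel": [dx, dy, dz], "turn": turn, "jaw": jaw}, ...]. A call has 1 to 20 rows; each row is the pose to reach, as a shift and turn from the pose commanded when the call began, along the tool's axes at that moment, turning the shorter way round; what a row does not reach only later rows make up. Full scale, the value 1, is 10 cm for a shift and 360 degrees for a turn. A row lasts 1/12 s, in which the tool goes at most 41.7 mm and 7.16 degrees, less where a joint would pass 70% of its speed; a pose out of reach is approached as far as the arm can. A call with a number of a shift or a turn outside -1 to 1 is refused whole. A call with a gripper value outside its range is refused whole. The fingers move at their own pace and stop on an object; the grip force is fixed at half the most. Time passes only in rows, so rows that repeat a pose let the fingers close. It gives the time, the measured TCP pose, the force, the opening and the grip force at its end, in the units of the state.
- ctrl.read_state(): the state, without advancing time (a new reading comes with each control period).
- ctrl.read_camera(name): name is "scene" or "top"; returns a dict with "color" (420x560x3 uint8, red, green, blue), "intrinsics" (3x3 intrinsics, pixels), "T" (4x4, takes a point from camera to world coordinates). Camera axes: x right, y up, looking along -z (the intrinsics and any distortion apply to the point x, -y, -z); pixel columns grow to the right and rows downward; lengths in m; the calibration is good to about 2 mm. A picture is of the moment at which its call begins. There is no depth.
- ctrl.hand_in(): hands the job in; it is judged then, once.
Trained networks look in a picture, given as the dict that the camera call returned (one of the last four; its "shot" number tells which), for a name from the list of things; names that differ only in an ending like _2 or _b are one class to them, and where a whole thing is asked for, a point or a joint stands for the part that bears it (a point fixed in the world has none). Each returns a list of dicts, best first, with "score" (0 to 1); they miss things now and then, are a little off and sometimes report something else, mostly with a low value. They report only what shows in the picture. A call takes as long as a camera call. They do not tell look-alikes from the thing itself.
- ctrl.look_for(picture, name): "location" ([column, row] in pixels, amid what is visible of it).
- ctrl.pinpoint(picture, name): "location" ([column, row] in pixels: a listed point, or the origin of a listed thing).
The state is a dict: "t": time; "joint_pos": joint angles; "joint_velocities": joint speeds; "joint_efforts": joint torques, N m; "tcp_pos": TCP position; "tool_rot": TCP orientation; "ft_force": force on the tool from outside, world axes, zero at the start; "ft_torque": the same for the moment, N m; "width": opening from 0.0 (shut) to 1.0 (fully open); "gripper_force": force on a finger pad.
Only numpy, scipy, OpenCV 4.12 (cv2) and the standard library are available. Lean on these libraries where they do the work, as an engineer would, in place of code of your own. Each camera call takes 0.05 s, during which the arm holds its last target. There are 200 camera calls.

## Working session

There is one attempt and no reset: what is moved stays moved. The work goes in short steps, Python scripts to look and compute and a tool call to move; the robot and the scene stay as the last step left them, time stands still between calls to the robot, and variables do not carry over. Pictures are saved under pics/ and viewed, at most 10 in all, crops included, and the job is handed in when it is done.

Besides the shell and the picture viewer there is one more tool, called as name([rows], argument=value, ...), one row to a line, values as JSON. carry_out: Moves the arm, as the interface text tells. Its arguments: {"type":"object","properties":{"steps":{"type":"array","items":{"type":"object","properties":{"travel":{"type":"array","items":{"type":"number","minimum":-1,"maximum":1}},"turn":{"type":"number","minimum":-1,"maximum":1},"jaw":{"type":"number"}}}}},"required":["steps"]}

```bash
mkdir -p pics; cat > h.py <<'E'
import numpy as np, cv2
from workcell import ctrl
def ray(c,px):
    K=np.array(c["intrinsics"]);T=np.array(c["T"])
    d=np.linalg.inv(K)@np.array([px[0],px[1],1.]);d=np.array([d[0],-d[1],-d[2]])
    return T[:3,3],T[:3,:3]@d
def at_z(c,px,z):
    o,d=ray(c,px);return o+d*(z-o[2])/d[2]
def tri(c1,p1,c2,p2):
    o1,d1=ray(c1,p1);o2,d2=ray(c2,p2)
    d1=d1/np.linalg.norm(d1);d2=d2/np.linalg.norm(d2)
    s=np.linalg.lstsq(np.c_[d1,-d2],o2-o1,rcond=None)[0]
    a=o1+s[0]*d1;b=o2+s[1]*d2
    return (a+b)/2,np.linalg.norm(a-b)
E
python3 - <<'E'
from h import *
np.set_printoptions(precision=3,suppress=True)
cs={n:ctrl.read_camera(n) for n in("scene","top")}
for n,c in cs.items(): cv2.imwrite(f"pics/{n}0.png",c["color"][:,:,::-1])
for name,z in [("yellow_bin",0),("yellow_paddle_top",.11),("yellow_lid_edge",.158),("grey_paddle_top",.11),("grey_bin",0),("tube",.157),("flask",0),("tape",0),("mug",0),("pen_tin",0)]:
    for n,c in cs.items():
        print(name,n,[(np.round(r["location"]).astype(int).tolist(),round(r["score"],2),at_z(c,r["location"],z).round(3).tolist()) for r in ctrl.pinpoint(c,name)[:3]])
s=ctrl.read_state();print(s["t"],s["tcp_pos"],s["tool_rot"],s["ft_force"])
E
```

```text
yellow_bin scene [([214, 245], 0.89, [0.67, -0.19, 0.0]), ([221, 174], 0.16, [0.362, -0.292, 0.0])]
yellow_bin top [([358, 223], 0.71, [0.533, -0.198, 0.0]), ([329, 166], 0.69, [0.706, -0.117, 0.0]), ([206, 258], 0.47, [0.433, 0.241, 0.0])]
yellow_paddle_top scene [([230, 188], 0.62, [0.494, -0.192, 0.11])]
yellow_paddle_top top [([359, 225], 0.71, [0.512, -0.186, 0.11])]
yellow_lid_edge scene [([217, 202], 0.62, [0.596, -0.197, 0.158])]
yellow_lid_edge top [([362, 191], 0.94, [0.597, -0.188, 0.158]), ([355, 225], 0.39, [0.507, -0.167, 0.158])]
grey_paddle_top scene [([348, 206], 0.98, [0.432, 0.22, 0.11])]
grey_paddle_top top [([206, 258], 0.66, [0.425, 0.225, 0.11])]
grey_bin scene [([338, 257], 0.71, [0.576, 0.237, 0.0])]
grey_bin top []
tube scene [([267, 220], 0.78, [0.611, -0.012, 0.157]), ([258, 281], 0.65, [0.833, 0.039, 0.157]), ([231, 222], 0.54, [0.659, -0.12, 0.157])]
tube top [([304, 232], 0.87, [0.489, -0.034, 0.157]), ([280, 142], 0.71, [0.731, 0.027, 0.157]), ([327, 166], 0.62, [0.664, -0.097, 0.157])]
flask scene [([288, 194], 0.72, [0.371, -0.015, 0.0])]
flask top []
tape scene [([218, 170], 0.59, [0.345, -0.31, 0.0])]
tape top [([328, 166], 0.61, [0.703, -0.113, 0.0]), ([393, 284], 0.49, [0.358, -0.296, 0.0])]
mug scene [([416, 248], 0.62, [0.449, 0.486, -0.0]), ([348, 205], 0.39, [0.345, 0.21, 0.0])]
mug top [([120, 254], 0.89, [0.445, 0.492, 0.0])]
pen_tin scene [([164, 179], 0.82, [0.456, -0.489, 0.0])]
pen_tin top [([463, 253], 0.81, [0.446, -0.499, 0.0])]
1.1 [ 0.133 -0.534  0.239] [ 0.993  0.122  0.    -0.   ] [ 0.004 -0.695  0.83 ]
```

View pics/scene0.png

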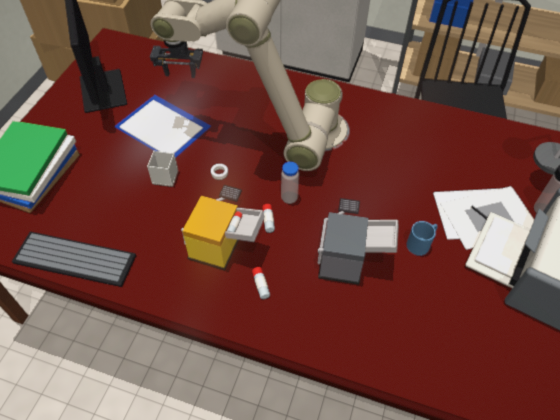

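View pics/top0.png

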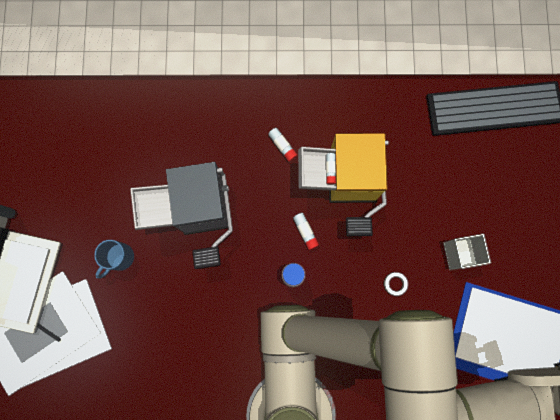

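The scene picture shows the yellow bin at (212,230), with its paddle at (230,193), and the grey bin at (345,245). The top view puts the yellow paddle at (359,227) and the grey one at (206,258). 

Tube candidates in the top view:
- (331,168), in the yellow chute, short
- (283,144), on the desk
- (305,231), on the desk

By the description, the job's tube is the one in the chute and the paddle is the one at (359,227). I'll check this with a close crop.

```bash
python3 - <<'E'
from h import *
np.set_printoptions(precision=3,suppress=True)
cs={n:ctrl.read_camera(n) for n in("scene","top")}
t=cs["top"]["color"][115:265,270:410]; s=cs["scene"]["color"][175:275,170:310]
a=cv2.resize(t[:,:,::-1],None,fx=4,fy=4,interpolation=2)[:600]
cv2.imwrite("pics/crop.png",a)
P={}
for n,(x0,x1,y0,y1) in {"top":(340,378,212,242),"scene":(218,243,183,200)}.items():
    r=cs[n]["color"][y0:y1,x0:x1].astype(int)
    m=(abs(r[:,:,0]-r[:,:,2])<25)&(r.max(2)<110)
    k,l,st,ce=cv2.connectedComponentsWithStats(m.astype(np.uint8))
    i=1+st[1:,4].argmax();P[n]=ce[i]+[x0,y0];print(n,P[n],st[i],at_z(cs[n],P[n],.11))
print(tri(cs["scene"],P["scene"],cs["top"],P["top"]))
# lid top corners, yellow hue
hsv=cv2.cvtColor(cs["top"]["color"],cv2.COLOR_RGB2HSV);m=cv2.inRange(hsv,(18,150,150),(30,255,255))
m[:, :325]=0;m[:,400:]=0;m[:120]=0;m[240:]=0
c=max(cv2.findContours(m,0,1)[0],key=cv2.contourArea);b=cv2.boxPoints(cv2.minAreaRect(c))
print([(p.tolist(),at_z(cs["top"],p,.174).round(3).tolist()) for p in b])
E
```

```text
top [358.63  226.164] [  6   0  27  25 446] [ 0.51  -0.184  0.11 ]
scene [235.596 193.667] [11  5 12 12 57] [ 0.51  -0.166  0.11 ]
(array([ 0.508, -0.176,  0.106]), np.float64(0.01766465165789224))
[([335.3880310058594, 134.01248168945312], [0.747, -0.119, 0.174]), ([384.9388122558594, 133.00125122070312], [0.749, -0.25, 0.174]), ([386.0611877441406, 187.99874877929688], [0.601, -0.248, 0.174]), ([336.5104064941406, 189.00997924804688], [0.599, -0.12, 0.174])]
```

View pics/crop.png

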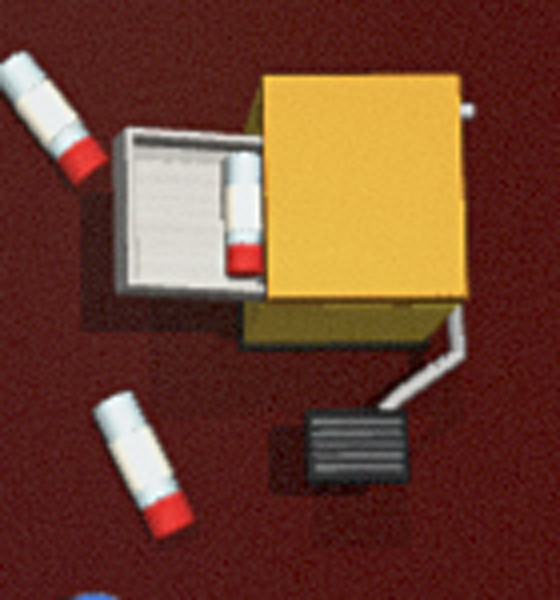

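The crop confirms it. The short tube lies in the yellow chute against the lid, and the black paddle in front of the yellow bin is centred at about (0.511, -0.185). The bin is turned only about 0.01 rad. The two tubes on the desk are look-alikes. I'll approach above the paddle with the fingers shut.

carry_out([
  {"travel": [0.3,-0.17,0],"turn": 0,"jaw": 0},
  {"travel": [0.6,-0.33,0],"turn": 0,"jaw": 0},
  {"travel": [0.9,-0.5,0],"turn": 0,"jaw": 0},
])

```text
t: 1.45
tcp_pos: [0.2085, -0.4627, 0.2386]
tool_rot: [0.993, 0.121, 0.0, -0.0]
ft_force: [1.3, -0.4, -0.2]
width: 0.798
gripper_force: 0.0
```

carry_out([
  {"travel": [0.3,-0.17,0],"turn": 0,"jaw": 0},
  {"travel": [0.6,-0.33,0],"turn": 0,"jaw": 0},
  {"travel": [0.9,-0.5,0],"turn": 0,"jaw": 0},
])

```text
t: 1.7
tcp_pos: [0.2843, -0.392, 0.2389]
tool_rot: [0.993, 0.121, 0.0, 0.0]
ft_force: [-0.5, -1.1, -0.5]
width: 0.567
gripper_force: 0.0
```

carry_out([
  {"travel": [0.3,-0.17,0],"turn": 0,"jaw": 0},
  {"travel": [0.6,-0.33,0],"turn": 0,"jaw": 0},
  {"travel": [0.9,-0.5,0],"turn": 0,"jaw": 0},
])

```text
t: 1.95
tcp_pos: [0.3596, -0.3217, 0.2389]
tool_rot: [0.993, 0.122, 0.0, 0.0]
ft_force: [0.1, 0.1, 0.2]
width: 0.343
gripper_force: 0.0
```

carry_out([
  {"travel": [0.3,-0.17,0],"turn": 0,"jaw": 0},
  {"travel": [0.6,-0.33,0],"turn": 0,"jaw": 0},
  {"travel": [0.9,-0.5,0],"turn": 0,"jaw": 0},
])

```text
t: 2.2
tcp_pos: [0.4349, -0.2514, 0.2389]
tool_rot: [0.993, 0.122, 0.0, 0.0]
ft_force: [-0.2, -0.7, -0.0]
width: 0.117
gripper_force: 0.0
```

carry_out([
  {"travel": [0.3,-0.17,0],"turn": 0.013,"jaw": 0},
  {"travel": [0.6,-0.33,0],"turn": 0.026,"jaw": 0},
  {"travel": [0.88,-0.48,0],"turn": 0.039,"jaw": 0},
  {"travel": [0.88,-0.48,0],"turn": 0.039,"jaw": 0},
  {"travel": [0.88,-0.48,0],"turn": 0.039,"jaw": 0},
])

```text
t: 2.62
tcp_pos: [0.5082, -0.1839, 0.2385]
tool_rot: [1.0, 0.001, -0.0, -0.0]
ft_force: [0.2, 0.6, -0.7]
width: 0.006
gripper_force: 0.0
```

carry_out([
  {"travel": [0,0,0.3],"turn": 0,"jaw": 0},
  {"travel": [0,0,0.6],"turn": 0,"jaw": 0},
  {"travel": [0,0,0.9],"turn": 0,"jaw": 0},
  {"travel": [0,0,1.0],"turn": 0,"jaw": 0},
  {"travel": [0,0,1.0],"turn": 0,"jaw": 0},
])

```text
t: 3.03
tcp_pos: [0.5058, -0.1853, 0.1364]
tool_rot: [1.0, -0.001, -0.002, -0.001]
ft_force: [-0.2, 0.8, 1.1]
width: 0.004
gripper_force: 0.0
```

```bash
python3 - <<'E'
from h import *
c=ctrl.read_camera("scene")
cv2.imwrite("pics/near.png",cv2.resize(c["color"][130:270,150:310,::-1],None,fx=4,fy=4,interpolation=2))
E
```

```text
(no output)
```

View pics/near.png

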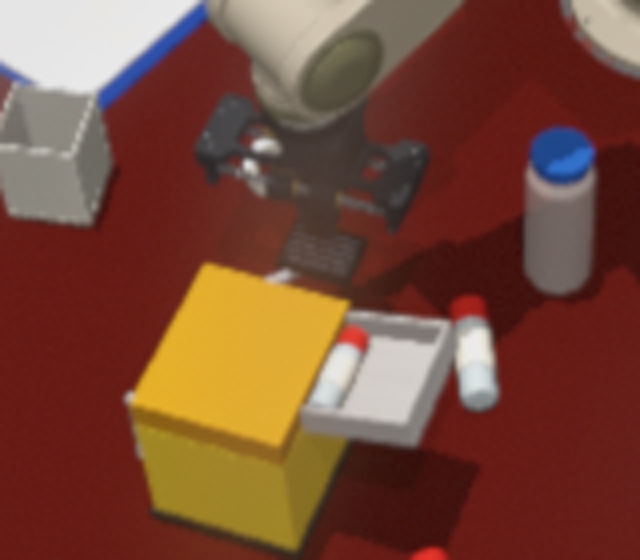

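The picture shows the closed fingers right above the yellow paddle (about crop 322,250), clear of the lid, flask and chute. I'll press now.

carry_out([
  {"travel": [0,0,0.1],"turn": 0,"jaw": 0},
  {"travel": [0,0,0.18],"turn": 0,"jaw": 0},
  {"travel": [0,0,0.24],"turn": 0,"jaw": 0},
  {"travel": [0,0,0.28],"turn": 0,"jaw": 0},
  {"travel": [0,0,0.33],"turn": 0,"jaw": 0},
  {"travel": [0,0,0.38],"turn": 0,"jaw": 0},
  {"travel": [0,0,0.43],"turn": 0,"jaw": 0},
  {"travel": [0,0,0.48],"turn": 0,"jaw": 0},
  {"travel": [0,0,0.53],"turn": 0,"jaw": 0},
  {"travel": [0,0,0.58],"turn": 0,"jaw": 0},
  {"travel": [0,0,0.62],"turn": 0,"jaw": 0},
  {"travel": [0,0,0.65],"turn": 0,"jaw": 0},
  {"travel": [0,0,0.67],"turn": 0,"jaw": 0},
  {"travel": [0,0,0.67],"turn": 0,"jaw": 0},
  {"travel": [0,0,0.67],"turn": 0,"jaw": 0},
  {"travel": [0,0,0.67],"turn": 0,"jaw": 0},
])

```text
t: 4.42
tcp_pos: [0.5078, -0.1849, 0.0719]
tool_rot: [1.0, -0.001, 0.0, 0.0]
ft_force: [-0.6, -0.0, 1.9]
width: 0.005
gripper_force: 1.3
```

```bash
python3 - <<'E'
from h import *
c=ctrl.read_camera("scene");s=ctrl.read_state();print(s["tcp_pos"],s["ft_force"])
cv2.imwrite("pics/press.png",cv2.resize(c["color"][130:270,150:310,::-1],None,fx=4,fy=4,interpolation=2))
E
```

```text
[ 0.50778756 -0.18488995  0.07197446] [-0.82186097  0.23242409  1.66629935]
```

View pics/press.png

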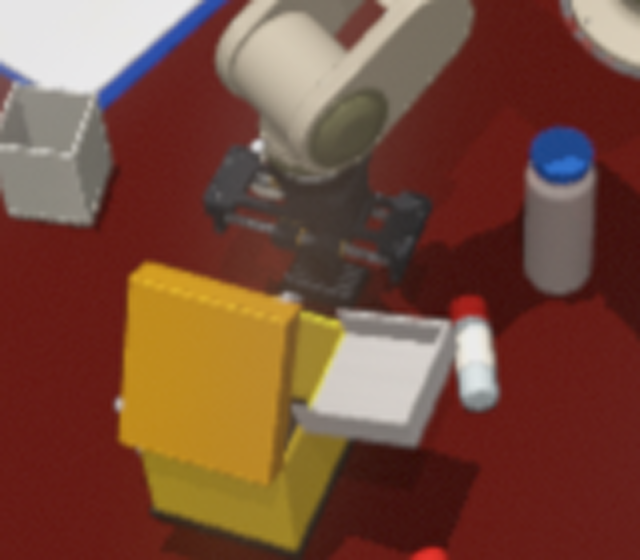

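The lid is wide open and the chute is empty, so the tube has dropped in. I'll press a touch deeper and hold, then let the paddle up slowly.

carry_out([
  {"travel": [0,0,0.02],"turn": 0,"jaw": 0},
  {"travel": [0,0,0.03],"turn": 0,"jaw": 0},
  {"travel": [0,0,0.03],"turn": 0,"jaw": 0},
  {"travel": [0,0,0.03],"turn": 0,"jaw": 0},
  {"travel": [0,0,0.03],"turn": 0,"jaw": 0},
  {"travel": [0,0,0.03],"turn": 0,"jaw": 0},
  {"travel": [0,0,0.03],"turn": 0,"jaw": 0},
  {"travel": [0,0,0.03],"turn": 0,"jaw": 0},
])

```text
t: 5.13
tcp_pos: [0.508, -0.185, 0.0703]
tool_rot: [1.0, -0.001, 0.001, 0.0]
ft_force: [-4.6, 3.4, 17.1]
width: 0.005
gripper_force: 8.6
```

carry_out([
  {"travel": [0,0,-0.01],"turn": 0,"jaw": 0},
  {"travel": [0,0,-0.02],"turn": 0,"jaw": 0},
  {"travel": [0,0,-0.03],"turn": 0,"jaw": 0},
  {"travel": [0,0,-0.045],"turn": 0,"jaw": 0},
  {"travel": [0,0,-0.06],"turn": 0,"jaw": 0},
  {"travel": [0,0,-0.075],"turn": 0,"jaw": 0},
  {"travel": [0,0,-0.09],"turn": 0,"jaw": 0},
  {"travel": [0,0,-0.105],"turn": 0,"jaw": 0},
  {"travel": [0,0,-0.12],"turn": 0,"jaw": 0},
  {"travel": [0,0,-0.135],"turn": 0,"jaw": 0},
  {"travel": [0,0,-0.15],"turn": 0,"jaw": 0},
  {"travel": [0,0,-0.165],"turn": 0,"jaw": 0},
  {"travel": [0,0,-0.18],"turn": 0,"jaw": 0},
  {"travel": [0,0,-0.195],"turn": 0,"jaw": 0},
  {"travel": [0,0,-0.21],"turn": 0,"jaw": 0},
  {"travel": [0,0,-0.225],"turn": 0,"jaw": 0},
  {"travel": [0,0,-0.24],"turn": 0,"jaw": 0},
])

```text
t: 6.55
tcp_pos: [0.5079, -0.1849, 0.093]
tool_rot: [1.0, -0.001, 0.0, 0.0]
ft_force: [2.0, 1.4, 2.9]
width: 0.007
gripper_force: 1.3
```

carry_out([
  {"travel": [0,0,-0.01],"turn": 0,"jaw": 0},
  {"travel": [0,0,-0.02],"turn": 0,"jaw": 0},
  {"travel": [0,0,-0.035],"turn": 0,"jaw": 0},
  {"travel": [0,0,-0.05],"turn": 0,"jaw": 0},
  {"travel": [0,0,-0.065],"turn": 0,"jaw": 0},
  {"travel": [0,0,-0.08],"turn": 0,"jaw": 0},
  {"travel": [0,0,-0.095],"turn": 0,"jaw": 0},
  {"travel": [0,0,-0.11],"turn": 0,"jaw": 0},
  {"travel": [0,0,-0.125],"turn": 0,"jaw": 0},
  {"travel": [0,0,-0.14],"turn": 0,"jaw": 0},
  {"travel": [0,0,-0.155],"turn": 0,"jaw": 0},
  {"travel": [0,0,-0.17],"turn": 0,"jaw": 0},
  {"travel": [0,0,-0.185],"turn": 0,"jaw": 0},
  {"travel": [0,0,-0.2],"turn": 0,"jaw": 0},
  {"travel": [0,0,-0.215],"turn": 0,"jaw": 0},
  {"travel": [0,0,-0.23],"turn": 0,"jaw": 0},
  {"travel": [0,0,-0.245],"turn": 0,"jaw": 0},
  {"travel": [0,0,-0.26],"turn": 0,"jaw": 0},
  {"travel": [0,0,-0.275],"turn": 0,"jaw": 0},
  {"travel": [0,0,-0.29],"turn": 0,"jaw": 0},
])

```text
t: 8.22
tcp_pos: [0.5076, -0.1849, 0.1218]
tool_rot: [1.0, -0.001, -0.0, -0.0]
ft_force: [0.0, 0.2, 0.5]
width: 0.003
gripper_force: 0.0
```

carry_out([
  {"travel": [0,0,-0.1],"turn": 0,"jaw": 0},
  {"travel": [0,0,-0.3],"turn": 0,"jaw": 0},
  {"travel": [0,0,-0.6],"turn": 0,"jaw": 0},
  {"travel": [0,0,-0.8],"turn": 0,"jaw": 0},
  {"travel": [0,0,-0.8],"turn": 0,"jaw": 0},
  {"travel": [0,0,-0.8],"turn": 0,"jaw": 0},
])

```text
t: 8.72
tcp_pos: [0.5079, -0.185, 0.2029]
tool_rot: [1.0, -0.001, 0.001, 0.001]
ft_force: [0.4, 0.5, -0.9]
width: 0.002
gripper_force: 0.0
```

```bash
python3 - <<'E'
from h import *
c=ctrl.read_camera("scene");s=ctrl.read_state();print(s["t"],s["tcp_pos"],s["ft_force"])
cv2.imwrite("pics/end.png",cv2.resize(c["color"][130:270,150:310,::-1],None,fx=4,fy=4,interpolation=2))
E
```

```text
8.7667 [ 0.50739351 -0.18474657  0.20168802] [-0.7501401  -0.57661483 -0.46652721]
```

View pics/end.png

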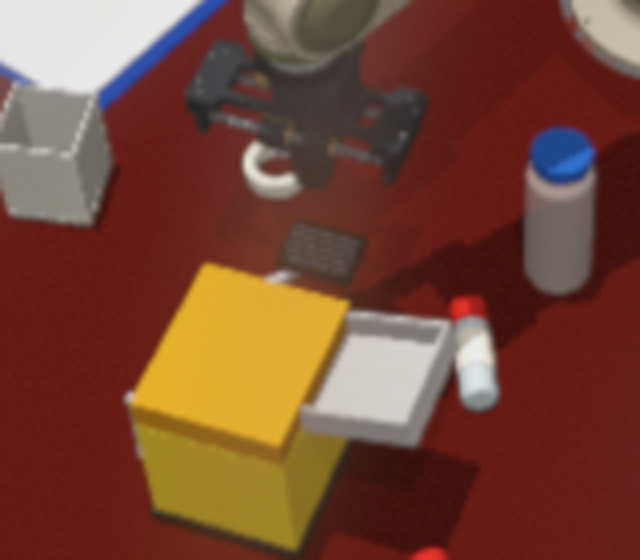

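The picture shows the lid shut (around crop 240,350), the chute empty, the paddle back up, and the flask, tape and tin where they stood. I'm handing in.

```bash
python3 -c "
from workcell import ctrl
print(ctrl.hand_in())"
```

```text
the job is handed in; nothing more can be done
None
```

I pressed the yellow paddle to its stop, the tube dropped into the yellow bin, and I let the lid ease shut with the paddle rising at about 18 mm/s; the job is handed in at about 9 s, but the hand-in returned no verdict.

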